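# Set the forged crank in the oiling stand

### The arm

A 6-joint arm with a two-finger parallel gripper is mounted at the origin on the work surface. World frame = base frame: x ahead of the robot, y to its left, z up, the work surface at z = 0. Lengths are in m, angles in rad, forces in N, time in s.
With the tool pointing down it reaches from about 0.35 to 0.975 m from the base axis. Payload 7.1 kg.
Tool frame: the origin (TCP) lies midway between the tips of the shut fingers; the grasp point (between the pads) lies 19 mm behind it (pinch_z is the distance from the TCP to the grasp point, in m); z points along the fingers, y is the line along which they close (so a half turn about z gives the same grasp; the last joint's range is limited). The gripper opens to 88 mm and grips with 3 to 60 N. Pads are 20 mm wide; open, the fingers measure 115 mm over their backs; the gripper's body (75 mm by 178 mm) begins 61 mm behind the grasp point.
Start: joints at [-1.171, 0.423, 1.63, -0, 1.089, -0.019], TCP at [0.254, -0.571, 0.223] pointing down, gripper open.
Joint ranges: [-3, 3], [-0.9, 2.11], [0.09, 2.58], [-1.31, 4.45], [0.11, 2.69], [-2.54, 2.54]. Speed limits (rad/s): [2.39, 2.39, 3.01, 3.14, 3.14, 3.14].

### API

Orientations are given as a rotation vector (axis times angle).
In Python, from station import observe, get_image, sign_off, pinch_z gives the robot as it stands.
- The arm moves only by the shell command python3 -m jog 'ROWS'. ROWS is JSON, a list that holds one entry, the list of rows, each a list of 7 numbers: the turn, a rotation vector about the tool's x, y, z in degrees, then the shift along the tool's x, y, z in cm, then the opening, from -1 (shut) to 1 (fully open), so that 0 is half open. A call has 1 to 20 rows; each row is the pose to reach, as a shift and turn from the pose commanded when the call began, along the tool's axes at that moment; what a row does not reach only later rows make up. A row lasts 1/10 s, in which the tool goes at most 50 mm and 8.59 degrees, less where a joint would pass 70% of its speed; a pose out of reach is approached as far as the arm can. A call with a gripper value outside its range is refused whole. The fingers move at their own pace and stop on an object; the grip force is fixed at half the most. Time passes only in rows, so rows that repeat a pose let the fingers close. It gives the time, the measured TCP pose, the force, the opening and the grip force at its end, in the units of the state.
- observe(): the state, without advancing time (a new reading comes with each control period).
- get_image(name): name is "scene" or "top" or "wrist"; returns a dict with "color" (384x512x3 uint8, blue, green, red), "intrinsics" (3x3 intrinsics, pixels), "R" (3x3) and "t" (3): a world point X has camera coordinates R X + t. Camera axes: x right, y down, z forward; pixel columns grow to the right and rows downward; lengths in m; the calibration is good to about 2 mm. A picture is of the moment at which its call begins. There is no depth.
- sign_off(): hands the job in; it is judged then, once.
The state is a dict: "time": time; "q": joint angles; "joint_velocities": joint speeds; "effort": joint torques, N m; "tcp_pos": TCP position; "tcp_rot": TCP orientation; "force": force on the tool from outside, world axes, zero at the start; "wrist_torque": the same for the moment, N m; "gripper_width": finger opening in m; "finger_force": force on a finger pad.
Only numpy, scipy, OpenCV 4.12 (cv2) and the standard library are available. Lean on these libraries where they do the work, as an engineer would, in place of code of your own. Each camera call takes 0.05 s, during which the arm holds its last target. There are 200 camera calls.

### The job

Put the Z-shaped forged crank, the bar whose two ends are bent opposite ways, on the oiling stand, turned so that both of its bent ends lie down flat in the stand's two notches, and let go of it. Lay it down, do not drop it, and leave the U-shaped door pull where it lies.

Things in the scene. Friction and masses are not known exactly. Their poses are not given: they have to be found in the camera images.
- crank: Dark steel Z-shaped crank of 14 mm square bar, lying flat on the bench, 0.44 kg. Middle bar 154 mm long along x; two legs at right angles in the same plane: at x=-70 mm running to +y, at x=+70 mm running to -y, each ending 75 mm from the middle bar's centre line. Origin: centre of the middle bar's underside, z up; centre of mass 7 mm above it. A half turn about z gives the same shape.
- stand: Plain steel stand fixed to the bench: base plate 200 x 140 x 8 mm, two short posts, each topped by a notch (open channel along y, 30 mm long, 38 mm wide, lips flared outwards). Notches centred at x=-70, y=+47 mm and x=+70, y=-47 mm; floors 45 mm, lips' tops 67 mm above the bench. Origin: centre of the plate's underside, z up. From x=-38 to 38 mm nothing stands above the plate.
- seat (a point): Point 45 mm above the stand's origin, level with the notch floors and midway between them; its axes are the stand's. When the crank is seated, its legs lie along the two notches, its origin is at this point and its x axis is parallel to this x axis, either way round.
- pull: U-shaped door pull of the same dark 14 mm square bar and the same size as the crank, lying flat on the bench, but both its legs (at x=-70 and +70 mm) run to +y. It does not fit the stand. Origin: centre of the underside of its middle bar, which lies along x; z up. To be left alone.
There are look-alikes about, which are no part of the job. Of the things shaped like the stand, the steel one is meant.

How it is judged:
By the outcome, as a careful person would: the job done as asked, in the order asked, and still so for the second after the job is handed in, with the robot touching nothing.
It also fails if it takes over 42 s, if anything falls off the work surface, if the arm or the gripper's body presses on something with over 40 N, if the wrist force passes 120 N, or if a joint passes its speed limit or range.

## Working session

There is one attempt and no reset: what is moved stays moved. The work goes in short steps, Python scripts to look and compute and a shell command to move; the robot and the scene stay as the last step left them, time stands still between calls to the robot, and variables do not carry over. Pictures are saved under pics/ and viewed, at most 10 in all, crops included, and the job is handed in when it is done.

```bash
mkdir -p pics; ls
python3 - <<'E'
from station import *
import cv2, numpy as np
for n in("top","scene"):
    d=get_image(n); cv2.imwrite(f"pics/{n}0.png",cv2.resize(d["color"],(800,600),interpolation=cv2.INTER_CUBIC)); cv2.imwrite(f"/tmp/{n}0.png",d["color"])
    np.savez(f"/tmp/{n}0.npz",**d); print(n,d["intrinsics"],d["R"],d["t"])
o=observe();print(o,pinch_z)
E
```

```text
pics
top [[466.99230964   0.         257.78000463]
 [  0.         466.99230964 187.15846744]
 [  0.           0.           1.        ]] [[ 0.00582962 -0.99976734 -0.02076747]
 [-0.99629182 -0.00402409 -0.08594431]
 [ 0.08584074  0.02119149 -0.99608347]] [0.00940185 0.4397908  1.13868451]
scene [[394.58008885   0.         260.6538314 ]
 [  0.         394.58008885 193.22303023]
 [  0.           0.           1.        ]] [[-0.08302627  0.99637593  0.01848376]
 [ 0.73470197  0.07373169 -0.67437131]
 [-0.67329017 -0.04241048 -0.73816102]] [ 0.03566101 -0.2799912   1.31749183]
{'time': 0.1, 'q': array([-1.17098097e+00,  4.23772835e-01,  1.63056050e+00, -4.68907456e-05,
        1.08862418e+00, -1.89777402e-02]), 'joint_velocities': array([-0.00051254, -0.00193149, -0.00047766,  0.00057583, -0.00130678,
        0.0010756 ]), 'effort': array([-1.51903059e-03, -5.45617425e+01, -2.74324948e+01,  6.44802069e-02,
        1.89249107e-02, -3.92297284e-05]), 'tcp_pos': array([ 0.25399774, -0.57053187,  0.22199504]), 'tcp_rot': array([-3.07165901e+00, -6.52798296e-01,  4.69636607e-04]), 'force': array([ 0.32075709, -0.19657491, -1.32504225]), 'wrist_torque': array([0.05208331, 0.01811235, 0.03395111]), 'finger_force': 0.0, 'gripper_width': 0.08776092176348496} 0.0187
```

View pics/top0.png

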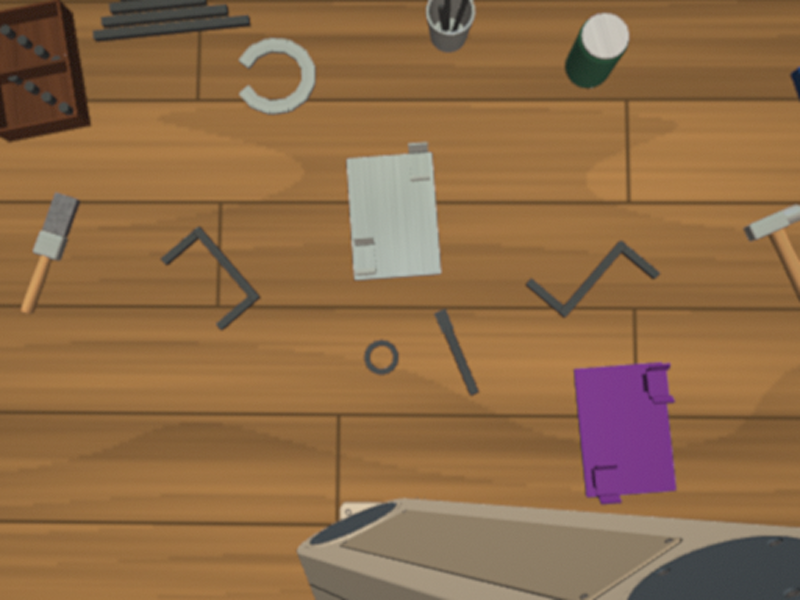

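View pics/scene0.png

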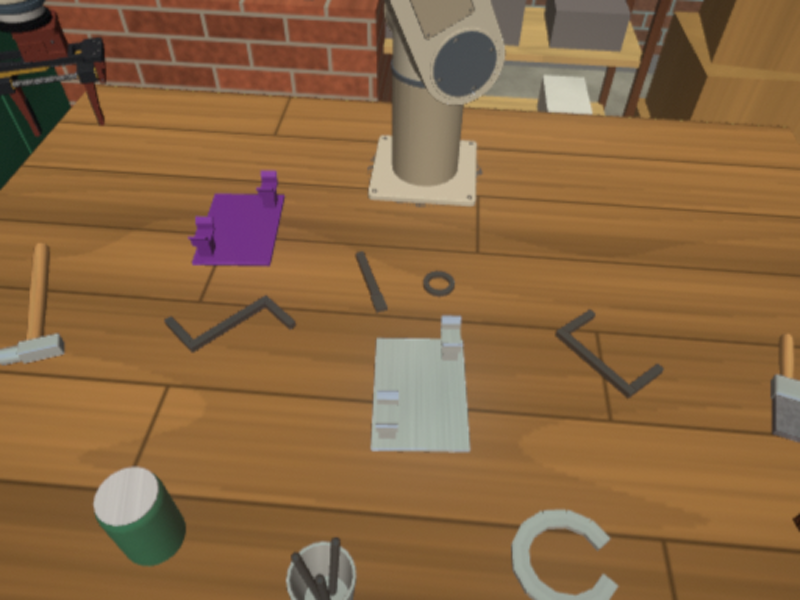

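The top view shows the Z crank at right (bar from about (563,312) to (621,243) in the 800x600 view, legs ending at (530,283) and (656,275)). The steel stand is at (395,215), with notches at (418,160) and (365,258). The U pull is at the left, (210,280). The purple stand is the look-alike. The scene view shows the same crank at (230,322) and the steel stand at (420,395).

```bash
cat > h.py <<'E'
import numpy as np, cv2
def load(f): return dict(np.load(f))
def ray(d,uv):
    uv=np.atleast_2d(uv).astype(float); K,R,t=d["intrinsics"],d["R"],d["t"]
    c=-R.T@t; r=(np.c_[uv,np.ones(len(uv))]@np.linalg.inv(K).T)@R
    return c,r
def plane(d,uv,z):
    c,r=ray(d,uv); return c+r*((z-c[2])/r[:,2])[:,None]
def tri(d1,p1,d2,p2):
    P=[d["intrinsics"]@np.c_[d["R"],d["t"]] for d in(d1,d2)]
    X=cv2.triangulatePoints(P[0],P[1],np.float64(p1).reshape(2,1),np.float64(p2).reshape(2,1)); return (X[:3]/X[3]).ravel()
def blob(d,lo,hi,roi):
    "largest HSV blob in roi (x0,y0,x1,y1)"
    m=cv2.inRange(cv2.cvtColor(d["color"],cv2.COLOR_BGR2HSV),lo,hi)
    k=np.zeros_like(m); x0,y0,x1,y1=roi; k[y0:y1,x0:x1]=m[y0:y1,x0:x1]
    n,l,s,c=cv2.connectedComponentsWithStats(k); i=1+np.argmax(s[1:,4]); return (l==i).astype(np.uint8)
def pix(m): return np.argwhere(m)[:,::-1].astype(float)
def bar(d,m,z,r=.05):
    "centre, direction of the middle bar from mask at height z"
    P=plane(d,pix(m),z)[:,:2]; c=P.mean(0)
    Q=P[np.linalg.norm(P-c,axis=1)<r]; v=np.linalg.svd(Q-Q.mean(0))[2][0]
    return c,Q.mean(0),np.degrees(np.arctan2(v[1],v[0])),len(P)
E
python3 - <<'E'
from h import *
T,S=load("/tmp/top0.npz"),load("/tmp/scene0.npz")
dark=((0,0,0),(180,110,100))
mt=blob(T,*dark,(325,145,435,210)); ms=blob(S,*dark,(95,180,200,232))
print("hsv",cv2.cvtColor(T["color"],cv2.COLOR_BGR2HSV)[157+20,376],mt.sum(),ms.sum())
for d,m in((T,mt),(S,ms)): print(bar(d,m,.010))
ends={}
print("tri centre",tri(T,pix(mt).mean(0),S,pix(ms).mean(0)))
light=((0,0,130),(180,60,255))
pt=blob(T,*light,(210,80,295,190)); ps=blob(S,*light,(225,190,310,300))
for d,m in((T,pt),(S,ps)):
    P=plane(d,pix(m),.008)[:,:2]; print("plate",cv2.minAreaRect((P*1000).astype(np.float32)),P.mean(0)); 
for n,m,d in(("t",mt|pt,T),("s",ms|ps,S)):
    im=d["color"].copy(); im[m>0]=im[m>0]//2+np.array([0,0,127],np.uint8); x=(200,80,440,215) if n=="t" else (90,170,320,300)
    cv2.imwrite(f"/tmp/m{n}.png",cv2.resize(im[x[1]:x[3],x[0]:x[2]],(800,int(800*(x[3]-x[1])/(x[2]-x[0]))//2*2))[:300 if 0 else 600])
a,b=cv2.imread("/tmp/mt.png"),cv2.imread("/tmp/ms.png")
cv2.imwrite("pics/mask.png",np.hstack([cv2.resize(a,(400,300)),cv2.resize(b,(400,300))]))
E
```

```text
hsv [ 15 107 107] 642 645
(array([ 0.46405033, -0.28976233]), array([ 0.46400925, -0.28909181]), np.float64(139.16108682960356), 642)
(array([ 0.46511518, -0.28950386]), array([ 0.46542049, -0.28988037]), np.float64(-40.49800375480714), 645)
tri centre [ 0.4642734  -0.29049414  0.00819137]
plate ((566.3346557617188, 28.806713104248047), (200.65286254882812, 140.4567108154297), 4.531942367553711) [0.56591136 0.02817299]
plate ((542.0031127929688, 27.774337768554688), (252.4813995361328, 139.48550415039062), 4.2954301834106445) [0.56791773 0.03163428]
```

View pics/mask.png

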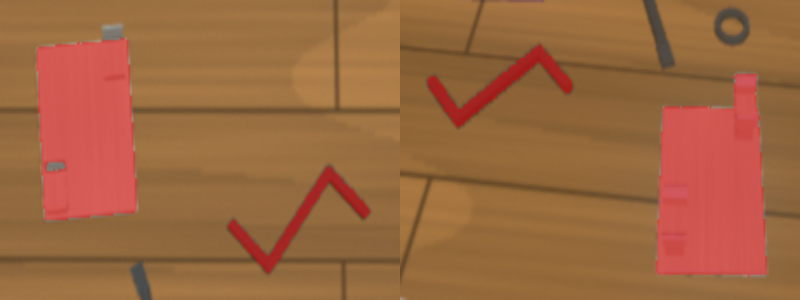

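The masks fit: red covers the crank and the steel plate cleanly in both views, and the triangulated crank height is 8 mm. Next I work out the first move.

```bash
cat > go.py <<'E'
import sys, numpy as np
from scipy.spatial.transform import Rotation as Ro
from station import observe
def go(x,y,z,bar):
    "print turn/shift (deg, cm) to TCP x,y,z, pads closing across a bar at angle bar (deg)"
    o=observe(); R=Ro.from_rotvec(o["tcp_rot"]); best=None
    for s in(90,-90):
        a=np.radians(bar+s); ty=np.array([np.cos(a),np.sin(a),0]); tz=np.array([0,0,-1.])
        D=Ro.from_matrix(np.c_[np.cross(ty,tz),ty,tz]); d=np.degrees((R.inv()*D).as_rotvec())
        if best is None or np.linalg.norm(d)<np.linalg.norm(best): best=d
    print("turn",best.round(2),"shift cm",(100*R.inv().apply(np.array([x,y,z])-o["tcp_pos"])).round(2),"q6",o["q"][5].round(2),"t",o["time"])
if __name__=="__main__": go(*map(float,sys.argv[1:]))
E
python3 go.py .4645 -.2897 .20 -40.6
```

```text
turn [-7.00e-02  4.00e-02  6.46e+01] shift cm [ 30.65 -17.09   2.22] q6 -0.02 t 0.1
```

```bash
python3 -m jog '[[[0,0,8,3.8,-2.1,0.3,1],[0,0,16,7.6,-4.2,0.6,1],[0,0,24,11.4,-6.3,0.8,1],[0,0,32,15.2,-8.4,1.1,1],[0,0,40,19,-10.5,1.4,1],[0,0,48,22.8,-12.7,1.7,1],[0,0,56,26.6,-14.8,2,1],[0,0,62,29.4,-16.4,2.1,1],[0,0,64.6,30.6,-17.1,2.2,1],[0,0,64.6,30.6,-17.1,2.2,1],[0,0,64.6,30.6,-17.1,2.2,1],[0,0,64.6,30.6,-17.1,2.2,1]]]'
python3 - <<'E'
from station import *
from h import *
d=get_image("wrist"); np.savez("/tmp/w1.npz",**d); cv2.imwrite("pics/w1.png",d["color"]); print(d["R"],-d["R"].T@d["t"])
m=blob(d,(0,0,0),(180,110,100),(60,0,512,384)); print(m.sum())
# grasp line projection
o=observe(); print(o["q"].round(3))
E
python3 go.py .4645 -.2897 .10 -40.6
```

```text
time: 1.3
tcp_pos: [0.4636, -0.291, 0.2006]
tcp_rot: [2.946, -1.09, -0.0]
force: [-0.5, -0.2, 0.2]
gripper_width: 0.0879
finger_force: 0.0
[[-6.50805582e-01 -7.59244195e-01  5.88324014e-04]
 [-7.22319521e-01  6.19392993e-01  3.07582233e-01]
 [-2.33894429e-01  1.99751276e-01 -9.51521321e-01]] [ 0.52881272 -0.34759878  0.36263591]
24625
[-0.582  0.338  1.82  -0.     0.983  1.698]
turn [ 0.01  0.01 -0.03] shift cm [-0.02 -0.17 10.06] q6 1.7 t 1.35
```

View pics/w1.png

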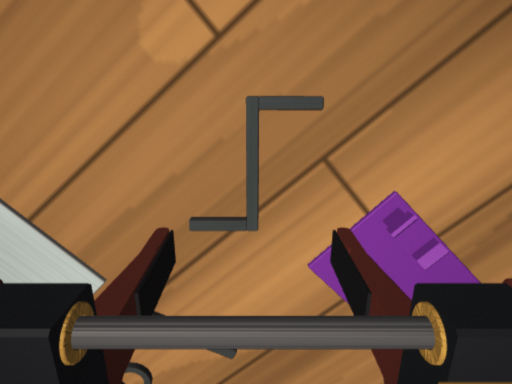

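The wrist view shows the crank between the fingers: its bar is vertical at column 252, rows 97 to 230, and its legs go to (322,103) and (191,224). I measure its centre here too, and its height across the views.

Run:
```python
from h import *
d,T,S=[load(f"/tmp/{f}.npz") for f in("w1","top0","scene0")]; dk=((0,0,0),(180,110,100))
m=blob(d,*dk,(180,85,335,240)); mt=blob(T,*dk,(325,145,435,210)); ms=blob(S,*dk,(95,180,200,232))
print(bar(d,m,.012))
for q,e in((mt,T),(ms,S)): print(tri(d,pix(m).mean(0),e,pix(q).mean(0)))
```

```text
(array([ 0.46665868, -0.2953354 ]), array([ 0.46948558, -0.29608063]), np.float64(139.10886997977067), 3380)
[ 0.46550096 -0.29448357 -0.00857189]
[ 0.46397979 -0.29394747  0.00505827]
```

Run:
```python
from h import *
d,T,S=[load(f"/tmp/{f}.npz") for f in("w1","top0","scene0")]; dk=((0,0,0),(180,110,100))
for e,r in((d,(180,85,335,240)),(T,(325,145,435,210)),(S,(95,180,200,232))):
    P=plane(e,pix(blob(e,*dk,r)),.012)[:,:2]; a=np.radians(-40.8); M=np.array([[np.cos(a),np.sin(a)],[-np.sin(a),np.cos(a)]])
    Q=P@M.T; lo,hi=np.percentile(Q,[.2,99.8],axis=0); c=(lo+hi)/2
    mid=Q[np.linalg.norm(Q-c,axis=1)<.05]; print("size",hi-lo,"centre",M.T@c,"bar centre",M.T@np.array([c[0],(mid[:,1].min()+mid[:,1].max())/2]), "yaw err",np.degrees(np.polyfit(mid[:,0],mid[:,1],1)[0]))
```

```text
size [0.15377562 0.14837309] centre [ 0.46342292 -0.29096707] bar centre [ 0.46330567 -0.29110291] yaw err -0.009101858526760102
size [0.154071   0.14641616] centre [ 0.46433116 -0.28922755] bar centre [ 0.4644391  -0.28910251] yaw err -0.10043582412408053
size [0.15541396 0.15513836] centre [ 0.46530951 -0.28802052] bar centre [ 0.46534704 -0.28797704] yaw err 0.18345278178541718
```

```bash
python3 -m jog '[[[0,0,0,0,-0.1,4,1],[0,0,0,0,-0.1,8,1],[0,0,0,0,-0.1,12,1],[0,0,0,0,-0.1,15,1],[0,0,0,0,-0.1,17,1],[0,0,0,0,-0.1,18.5,1],[0,0,0,0,-0.1,19.4,1],[0,0,0,0,-0.1,19.7,1],[0,0,0,0,-0.1,19.7,1],[0,0,0,0,-0.1,19.7,-1],[0,0,0,0,-0.1,19.7,-1],[0,0,0,0,-0.1,19.7,-1],[0,0,0,0,-0.1,19.7,-1],[0,0,0,0,-0.1,19.7,-1],[0,0,0,0,-0.1,19.7,-1],[0,0,0,0,-0.1,19.7,-1],[0,0,0,0,-0.1,19.7,-1]]]'
```

```text
time: 3.05
tcp_pos: [0.4648, -0.2895, 0.0036]
tcp_rot: [-2.946, 1.09, 0.0]
force: [-0.0, -0.2, -0.6]
gripper_width: 0.0274
finger_force: 0.0
```

Still closing (27 mm open, no force), so I let the fingers finish.

```bash
python3 -m jog '[[[0,0,0,0,0,0,-1],[0,0,0,0,0,0,-1],[0,0,0,0,0,0,-1],[0,0,0,0,0,0,-1],[0,0,0,0,0,0,-1],[0,0,0,0,0,0,-1]]]'
python3 -m jog '[[[0,0,0,0,0,-1,-1],[0,0,0,0,0,-3,-1],[0,0,0,0,0,-6,-1],[0,0,0,0,0,-10,-1],[0,0,0,0,0,-14,-1],[0,0,0,0,0,-17,-1],[0,0,0,0,0,-19,-1],[0,0,0,0,0,-20,-1],[0,0,0,0,0,-20,-1]]]'
python3 go.py .5663 .0285 .20 4.5
```

```text
time: 3.65
tcp_pos: [0.4647, -0.2896, 0.0036]
tcp_rot: [2.946, -1.09, -0.0]
force: [-1.2, -1.2, 0.2]
gripper_width: 0.0133
finger_force: 30.0
time: 4.55
tcp_pos: [0.4653, -0.2897, 0.2049]
tcp_rot: [2.946, -1.09, 0.003]
force: [0.2, 0.3, -3.3]
gripper_width: 0.0138
finger_force: 30.0
turn [ 3.00e-02 -1.30e-01 -4.51e+01] shift cm [-13.03 -30.73   0.48] q6 1.7 t 4.55
```

```bash
python3 -m jog '[[[0,0,-4,-1,-2.4,0,-1],[0,0,-9,-2.5,-6,0.1,-1],[0,0,-14,-4,-9.5,0.2,-1],[0,0,-20,-5.7,-13.4,0.2,-1],[0,0,-26,-7.5,-17.7,0.3,-1],[0,0,-32,-9.2,-21.8,0.3,-1],[0,0,-38,-11,-25.9,0.4,-1],[0,0,-42,-12.1,-28.6,0.4,-1],[0,0,-44.5,-12.8,-30.2,0.5,-1],[0,0,-45.1,-13,-30.7,0.5,-1],[0,0,-45.1,-13,-30.7,0.5,-1],[0,0,-45.1,-13,-30.7,0.5,-1],[0,0,-45.1,-13,-30.7,0.5,-1]]]'
python3 - <<'E'
from station import *
from h import *
for n in("wrist","top","scene"):
    d=get_image(n); np.savez(f"/tmp/{n}2.npz",**d)
    if n=="wrist": cv2.imwrite("pics/w2.png",d["color"])
print(observe()["q"].round(3))
E
python3 go.py .5663 .0285 .20 4.5
```

```text
time: 5.85
tcp_pos: [0.5656, 0.0268, 0.1986]
tcp_rot: [3.139, 0.12, -0.001]
force: [0.3, -0.2, -3.2]
gripper_width: 0.0132
finger_force: 30.0
[ 0.027  0.367  1.78  -0.     0.994  1.521]
turn [ 0.   -0.01 -0.1 ] shift cm [ 0.05 -0.12 -0.12] q6 1.52 t 6.0
```

View pics/w2.png

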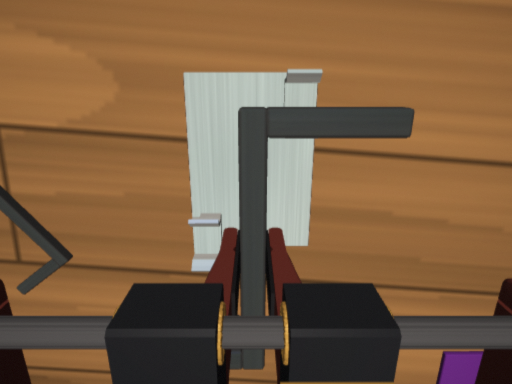

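The wrist view shows the crank held over the steel stand, bar parallel to the plate's long side. The near notch's lips are at (205,219) and (207,265), and the far notch's outer lip is at (304,75). I take enlarged crops to get lip corners for the height.

Run:
```python
from h import *
def crop(f,x,y,w,h,W,H):
    return cv2.resize(load(f)["color"][y:y+h,x:x+w],(W,H),interpolation=cv2.INTER_CUBIC)
a=crop("/tmp/top0.npz",215,85,72,100,288,400)      # x4
b=crop("/tmp/scene0.npz",232,195,72,100,288,400)   # x4
c=crop("/tmp/wrist2.npz",180,200,50,80,200,320); c=np.vstack([c,np.zeros((80,200,3),np.uint8)]) # x4
cv2.imwrite("pics/crops.png",np.hstack([a,b,c]))
```

```text
(no output)
```

View pics/crops.png

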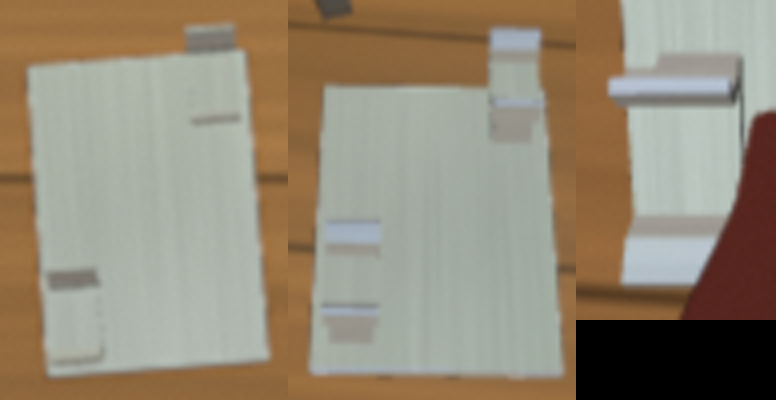

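The crops show the near notch's inner lip with its top edge at crop (48–98,270) in the top view and (490–543,98) in the scene view. The far notch's outer lip has its top edge at (186–235,26) in the top view and (322–379,305) in the scene view. I triangulate these.

Run:
```python
from h import *
T,S=load("/tmp/top0.npz"),load("/tmp/scene0.npz")
a=tri(T,(233.2,152.5),S,(289.2,219.4)); b=tri(T,(267.6,91.5),S,(247.7,271.3))
print("near inner lip",a,"far outer lip",b)
R=np.array([[np.cos(np.radians(4.5)),np.sin(np.radians(4.5))],[-np.sin(np.radians(4.5)),np.cos(np.radians(4.5))]])
for p in(a,b): print("in stand frame",R@(p[:2]-[.5663,.0285]))
# held crank: leg end & bar in views now
for n,roi in(("top2",(200,60,320,210)),):
    d=load(f"/tmp/{n}.npz"); cv2.imwrite("pics/top2.png",cv2.resize(d["color"][60:210,190:340],(600,600),interpolation=cv2.INTER_CUBIC))
```

```text
near inner lip [0.518545   0.07101884 0.067451  ] far outer lip [ 0.66671868 -0.01044083  0.07037369]
in stand frame [-0.04427179  0.04613459]
in stand frame [ 0.09705386 -0.04669954]
```

View pics/top2.png

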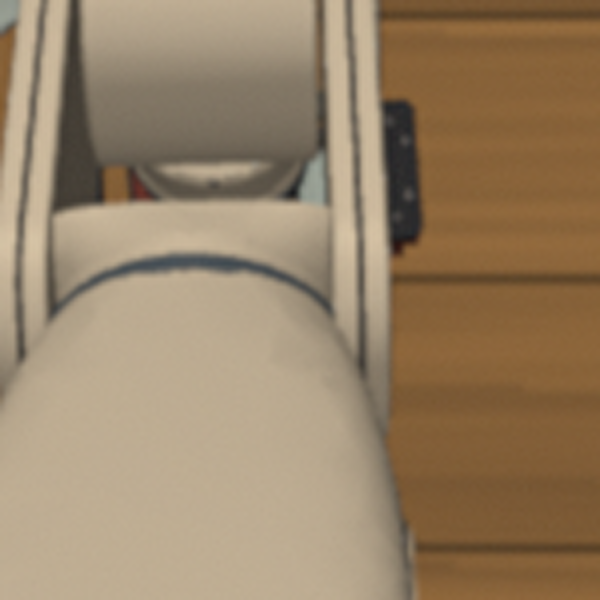

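The top view is blocked by the arm. The lips come out at 67–70 mm height and where the stand pose predicts. Next I check the crank's position in the hand from the wrist view and work out the descent.

```bash
python3 - <<'E'
from h import *
d=load("/tmp/wrist2.npz"); zt=.1986-.0036+.014
print(plane(d,[(253,107),(413,108),(413,136),(240,135),(265,135),(240,215),(265,215)],zt).round(4))
E
python3 go.py .5663 .0285 .105 4.5; python3 go.py .5663 .0285 .049 4.5
```

```text
[[ 0.6419  0.0311  0.209 ]
 [ 0.647  -0.0418  0.209 ]
 [ 0.6344 -0.0448  0.209 ]
 [ 0.6287  0.0362  0.209 ]
 [ 0.6296  0.0245  0.209 ]
 [ 0.5884  0.0336  0.209 ]
 [ 0.5894  0.021   0.209 ]]
turn [ 0.   -0.01 -0.1 ] shift cm [ 0.05 -0.12  9.38] q6 1.52 t 6.0
turn [ 0.   -0.01 -0.1 ] shift cm [ 0.05 -0.12 14.98] q6 1.52 t 6.0
```

```bash
python3 -m jog '[[[0,0,0,0,-0.1,2,-1],[0,0,0,0,-0.1,5,-1],[0,0,0,0,-0.1,8,-1],[0,0,0,0,-0.1,10,-1],[0,0,0,0,-0.1,11.5,-1],[0,0,0,0,-0.1,12.5,-1],[0,0,0,0,-0.1,13.2,-1],[0,0,0,0,-0.1,13.7,-1],[0,0,0,0,-0.1,14.1,-1],[0,0,0,0,-0.1,14.4,-1],[0,0,0,0,-0.1,14.6,-1],[0,0,0,0,-0.1,14.6,-1]]]'
python3 go.py .5663 .0285 .0486 4.5
```

```text
time: 7.2
tcp_pos: [0.5659, 0.0292, 0.0527]
tcp_rot: [3.139, 0.123, 0.0]
force: [0.2, 0.1, -4.1]
gripper_width: 0.0136
finger_force: 30.0
turn [ 0.   -0.01 -0.  ] shift cm [0.03 0.07 0.41] q6 1.52 t 7.2
```

```bash
python3 -m jog '[[[0,0,0,0,0.05,0.1,-1],[0,0,0,0,0.05,0.2,-1],[0,0,0,0,0.05,0.3,-1],[0,0,0,0,0.05,0.35,-1],[0,0,0,0,0.05,0.4,-1],[0,0,0,0,0.05,0.4,-1],[0,0,0,0,0.05,0.4,-1]]]'
python3 - <<'E'
from station import *
from h import *
a,b=get_image("wrist"),get_image("scene")
cv2.imwrite("pics/seat.png",np.hstack([cv2.resize(a["color"][20:320,120:440],(400,375)),cv2.resize(b["color"][180:300,200:328],(400,375),interpolation=cv2.INTER_CUBIC)]))
E
```

```text
time: 7.9
tcp_pos: [0.5659, 0.0286, 0.0487]
tcp_rot: [-3.139, -0.123, -0.0]
force: [-0.8, 0.1, -3.8]
gripper_width: 0.0136
finger_force: 30.0
```

View pics/seat.png

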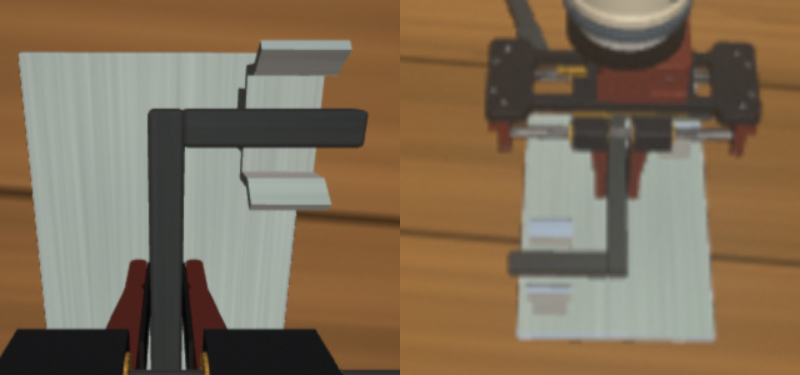

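The leg lies centred in the far notch (wrist crop, leg at row 127 between lips at rows 58 and 190), but the wrist still carries the full weight. I keep lowering in 0.5 mm steps.

```bash
python3 -m jog '[[[0,0,0,0,0,0.05,-1],[0,0,0,0,0,0.1,-1],[0,0,0,0,0,0.1,-1],[0,0,0,0,0,0.1,-1]]]'; python3 -m jog '[[[0,0,0,0,0,0.05,-1],[0,0,0,0,0,0.1,-1],[0,0,0,0,0,0.1,-1],[0,0,0,0,0,0.1,-1]]]'
```

```text
time: 8.4
tcp_pos: [0.566, 0.0287, 0.0486]
tcp_rot: [-3.139, -0.123, -0.0]
force: [-3.4, 0.4, 7.2]
gripper_width: 0.0136
finger_force: 30.0
time: 8.8
tcp_pos: [0.566, 0.0287, 0.0486]
tcp_rot: [3.139, 0.123, 0.001]
force: [-6.8, -0.2, 17.5]
gripper_width: 0.0134
finger_force: 30.0
```

Contact at the expected height. I ease the push off, open, and rise.

```bash
python3 -m jog '[[[0,0,0,0,0,-0.08,-1],[0,0,0,0,0,-0.15,-1],[0,0,0,0,0,-0.15,-1],[0,0,0,0,0,-0.15,-0.5],[0,0,0,0,0,-0.15,-0.3],[0,0,0,0,0,-0.15,0],[0,0,0,0,0,-0.15,0],[0,0,0,0,0,-0.15,0],[0,0,0,0,0,-0.15,0],[0,0,0,0,0,-0.15,0],[0,0,0,0,0,-0.15,0]]]'
```

```text
time: 9.9
tcp_pos: [0.566, 0.0286, 0.0482]
tcp_rot: [3.139, 0.123, 0.0]
force: [0.7, -0.3, -0.5]
gripper_width: 0.0438
finger_force: 0.0
```

```bash
python3 -m jog '[[[0,0,0,0,0,-1,0],[0,0,0,0,0,-2.5,0],[0,0,0,0,0,-5,0],[0,0,0,0,0,-9,0],[0,0,0,0,0,-13,0],[0,0,0,0,0,-17,0],[0,0,0,0,0,-17,0]]]'
python3 -m jog '[[[0,0,0,0,4,0,0],[0,0,0,0,8,0,0],[0,0,0,0,12,0,0],[0,0,0,0,16,0,0],[0,0,0,0,20,0,0],[0,0,0,0,24,0,0],[0,0,0,0,28,0,0],[0,0,0,0,30,0,0],[0,0,0,0,30,0,0]]]'
python3 - <<'E'
from station import *
from h import *
a,b=get_image("top"),get_image("scene"); dk=((0,0,0),(180,110,100))
np.savez("/tmp/tf.npz",**a);np.savez("/tmp/sf.npz",**b)
cv2.imwrite("pics/final.png",np.hstack([cv2.resize(a["color"][75:190,205:305],(400,460),interpolation=cv2.INTER_CUBIC),cv2.resize(b["color"][185:300,215:315],(400,460),interpolation=cv2.INTER_CUBIC)]))
for e,r in((a,(205,75,305,190)),(b,(215,185,315,300))):
    P=plane(e,pix(blob(e,*dk,r)),.056)[:,:2]; t=np.radians(4.5); M=np.array([[np.cos(t),np.sin(t)],[-np.sin(t),np.cos(t)]])
    Q=(P-[.5663,.0285])@M.T; lo,hi=np.percentile(Q,[.2,99.8],axis=0); c=(lo+hi)/2; mid=Q[np.linalg.norm(Q-c,axis=1)<.05]
    print("size",hi-lo,"centre in stand",c,"yaw err",np.degrees(np.polyfit(mid[:,0],mid[:,1],1)[0]))
E
```

```text
time: 10.6
tcp_pos: [0.5696, 0.0288, 0.2255]
tcp_rot: [3.139, 0.123, 0.019]
force: [-0.1, 0.2, -0.2]
gripper_width: 0.0439
finger_force: 0.0
time: 11.5
tcp_pos: [0.5892, -0.2726, 0.2183]
tcp_rot: [3.139, 0.119, 0.001]
force: [0.7, -0.5, -0.4]
gripper_width: 0.0439
finger_force: 0.0
size [0.15353042 0.14844344] centre in stand [-0.00066299  0.00031718] yaw err -0.10510094358012594
size [0.15773423 0.14635663] centre in stand [-0.00060005  0.00027822] yaw err -0.567666301175584
```

View pics/final.png

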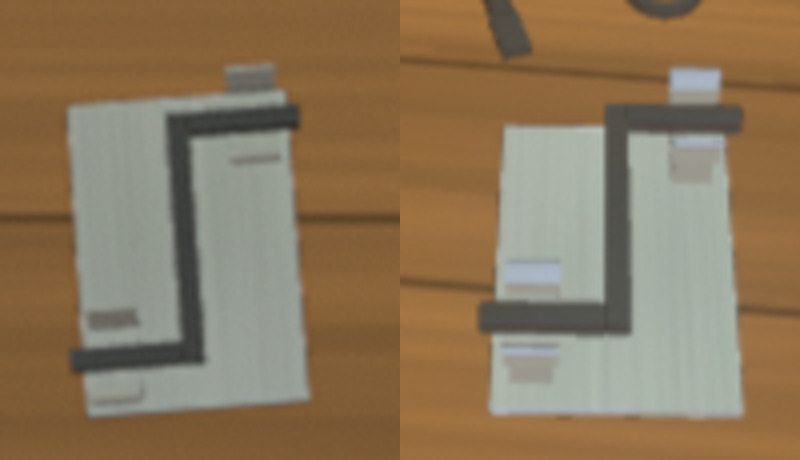

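Both legs lie flat between the lips (left crop, legs at rows 118 and 357). The crank's centre is within 1 mm of the seat and the gripper is well clear.

```bash
python3 -c "from station import *; print(sign_off())"
```

```text
the job is handed in; nothing more can be done
None
```

The Z-shaped crank is lying in both notches of the steel stand, within about 1 mm of the seat and let go; the U-shaped pull was not touched, and I handed the job in at about 11.6 s.

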